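# Line the storage jars up by size on the coasters

### The job

Stand the four storage jars on the row of cork coasters, one on each and well centred, in order of size: the largest on the coaster next to the mug, and so on down to the smallest next to the peach ornament at the other end. Keep the jars upright and set them down gently, and leave the mug and the ornament where they are.

Things in the scene. Friction and masses are not known exactly. Their poses are not given: they have to be found in the camera images.
- jar_largest: the largest jar: glass, wooden lid, pale contents. 69 mm across, 98 mm high with the lid (lid 66 mm across, above 82 mm; it is fixed on). About 0.3 kg. On the worktop behind the coasters or to their right (wall cabinets hang from x = 0.70 m on, 0.48 m up: keep the wrist clear of them). Origin at the centre of the underside; z up; round, so its yaw means nothing.
- jar_large: the second largest jar: glass, grey lid, greyish contents. 58 mm across, 85 mm high with the lid (lid 54 mm across, above 75 mm; fixed on). About 0.2 kg. On the worktop behind the coasters or to their right (wall cabinets hang from x = 0.70 m on, 0.48 m up: keep the wrist clear of them). Origin at the centre of the underside; z up; round, so its yaw means nothing.
- jar_small: the second smallest jar: clear, flat grey lid, white contents. 46 mm across, 68 mm high with the lid (lid 42 mm across, above 53 mm; fixed on). About 0.12 kg. On the worktop behind the coasters or to their right (wall cabinets hang from x = 0.70 m on, 0.48 m up: keep the wrist clear of them). Origin at the centre of the underside; z up; round, so its yaw means nothing.
- jar_smallest: the smallest jar: clear, flat grey lid, brown contents. 36 mm across, 54 mm high with the lid (lid 32 mm across, above 42 mm; fixed on). About 0.08 kg. On the worktop behind the coasters or to their right (wall cabinets hang from x = 0.70 m on, 0.48 m up: keep the wrist clear of them). Origin at the centre of the underside; z up; round, so its yaw means nothing.
- coaster_1: one of four identical flat round cork coasters, 94 mm across, 9 mm thick, fixed to the worktop in one straight row 110 mm apart centre to centre; the row runs roughly across the robot's view (along y, turned by up to 0.05 rad). The number in the name says nothing of its place in the row. Origin at the centre of the underside, on the worktop; z up.
- coaster_2: one of four identical flat round cork coasters, 94 mm across, 9 mm thick, fixed to the worktop in one straight row 110 mm apart centre to centre; the row runs roughly across the robot's view (along y, turned by up to 0.05 rad). The number in the name says nothing of its place in the row. Origin at the centre of the underside, on the worktop; z up.
- coaster_3: one of four identical flat round cork coasters, 94 mm across, 9 mm thick, fixed to the worktop in one straight row 110 mm apart centre to centre; the row runs roughly across the robot's view (along y, turned by up to 0.05 rad). The number in the name says nothing of its place in the row. Origin at the centre of the underside, on the worktop; z up.
- coaster_4: one of four identical flat round cork coasters, 94 mm across, 9 mm thick, fixed to the worktop in one straight row 110 mm apart centre to centre; the row runs roughly across the robot's view (along y, turned by up to 0.05 rad). The number in the name says nothing of its place in the row. Origin at the centre of the underside, on the worktop; z up.
- mug: olive-grey mug, 80 mm across, 98 mm high, 110 mm long with its handle, standing at one end of the row of coasters, roughly in line with it, its origin about 110 mm beyond the centre of the end coaster. Which end differs from start to start. Loose; leave it alone. Origin at the centre of its outline (handle included), on the worktop; the handle points along its -y axis, roughly towards the robot.
- ornament: small peach-coloured round ornament, 46 mm across, 36 mm high, standing at the other end of the row, about 110 mm beyond the centre of that end coaster. Loose; leave it alone. Origin at the centre of its underside.
Not all that is in view belongs to the job. What is shaped like the jar_smallest but red is not meant.

How it is judged:
By the outcome, as a careful person would: the job done as asked, in the order asked, and still so for the second after the job is handed in, with the robot touching nothing.
It also fails if it takes over 102 s, if anything falls off the work surface, if the arm or the gripper's body presses on something with over 40 N, if the wrist force passes 120 N, or if a joint passes its speed limit or range.

### The arm

A 7-joint arm with a two-finger parallel gripper is mounted at the origin on a cart in front of the work surface, level with it; the furniture and walls round the work are solid. World frame = base frame: x ahead of the robot, y to its left, z up, the work surface at z = 0. Lengths are in m, angles in rad, forces in N, time in s.
With the tool pointing down it reaches from about 0.425 to 0.925 m from the base axis. Payload 6.8 kg.
Tool frame: the origin (TCP) lies on the centre line of the jaws, within the pads' length; the fingertips stand 25 mm ahead of it and the grasp point (between the pads) lies 6 mm ahead of it; z points along the fingers, y is the line along which they close (so a half turn about z gives the same grasp; the last joint's range is limited). The gripper opens to 85 mm and grips with 20 to 120 N. Pads are 22 mm wide; open, the fingers measure 114 mm over their backs; the gripper's body (76 mm by 85 mm) begins 54 mm behind the grasp point. The pads swing forward as they close: fully open they stand 13 mm farther back than shut.
Start: joints at [-1.334, 0.477, 0.022, 1.555, -0.011, 1.109, -0.083], TCP at [0.228, 0.635, 0.256] pointing down, gripper open.
Joint ranges: [-2.96, 2.96], [-0.34, 2.1], [-1.41, 1.46], [0.24, 2.44], [-1.37, 4.51], [0.17, 1.92], [-2.96, 2.96]. Speed limits (rad/s): [2.39, 2.39, 3.14, 3.14, 3.14, 3.14, 3.14].

### API

Orientations are given as a rotation vector (axis times angle).
In Python, from bench import status, imaging, workorder gives the robot as it stands.
- The arm moves only by the tool send_rows, never from a script. Its argument "steps" is a list of rows, each an object of numbers: "dx", "dy", "dz": the shift along the tool's x, y, z in cm; "yaw": the turn about the tool's z in degrees; "gripper": the opening, from 0 (shut) to 1 (fully open). A call has 1 to 5 rows; each row is the pose to reach, as a shift and turn from the pose commanded when the call began, along the tool's axes at that moment; what a row does not reach only later rows make up. A row lasts 1/8 s, in which the tool goes at most 62.5 mm and 10.7 degrees, less where a joint would pass 70% of its speed; a pose out of reach is approached as far as the arm can. A call with a gripper value outside its range is refused whole. The fingers move at their own pace and stop on an object; "force" is the grip in N (left out, the last holds). Time passes only in rows, so rows that repeat a pose let the fingers close. It gives the time, the measured TCP pose, the force, the opening and the grip force at its end, in the units of the state.
- status.get_obs(): the state, without advancing time (a new reading comes with each control period).
- imaging.grab_frame(name): name is "scene" or "top" or "wrist"; returns a dict with "color" (420x560x3 uint8, red, green, blue), "depth" (420x560 float32, m along the optical axis (not along the pixel's ray), 0 where there is no reading), "K" (3x3 intrinsics, pixels), "k1" (the pictures are not rectified: a ray, as slopes to the right and down, at radius r is drawn at 1 + k1 r^2 times it, then the intrinsics apply), "R" (3x3) and "t" (3): a world point X has camera coordinates R X + t. Camera axes: x right, y down, z forward; pixel columns grow to the right and rows downward; lengths in m; the calibration is good to about 2 mm. A picture is of the moment at which its call begins.
- workorder.hand_in(): hands the job in; it is judged then, once.
The state is a dict: "clock": time; "joints": joint angles; "qvel": joint speeds; "tau": joint torques, N m; "tcp_pos": TCP position; "orientation": TCP orientation; "contact_force": force on the tool from outside, world axes, zero at the start; "moment": the same for the moment, N m; "grip_width": finger opening in m; "gripper_force": force on a finger pad.
Only numpy, scipy, OpenCV 4.12 (cv2) and the standard library are available. Lean on these libraries where they do the work, as an engineer would, in place of code of your own. Each camera call takes 0.05 s, during which the arm holds its last target. There are 200 camera calls.

## Working session

There is one attempt and no reset: what is moved stays moved. The work goes in short steps, Python scripts to look and compute and a tool call to move; the robot and the scene stay as the last step left them, time stands still between calls to the robot, and variables do not carry over. Pictures are saved under pics/ and viewed, at most 14 in all, crops included, and the job is handed in when it is done.

Besides the shell and the picture viewer there is one more tool, called after "Request:" as name([rows], argument=value, ...), one row to a line, values as JSON. send_rows: Moves the arm, as the interface text tells. Its arguments: {"type":"object","properties":{"steps":{"type":"array"},"force":{"type":"number"}},"required":["steps"]}

```bash
mkdir -p pics; ls; cat > h.py <<'E'
import numpy as np, cv2, pickle
from bench import status, imaging, workorder
def grab(n,f):
    d=imaging.grab_frame(n); cv2.imwrite(f'pics/{f}.png',d['color'][...,::-1]); pickle.dump(d,open(f'pics/{f}.pkl','wb')); return d
def load(f): return pickle.load(open(f'pics/{f}.pkl','rb'))
def slopes(d,uv):
    K=d['K'];dist=np.array([d['k1'],0,0,0.])
    return cv2.undistortPoints(np.array(uv,float).reshape(-1,1,2),K,dist).reshape(-1,2)
def onz(d,uv,z):
    s=slopes(d,uv);R,t=d['R'],d['t'];c=-R.T@t
    r=np.c_[s,np.ones(len(s))]@R
    return c+r*((z-c[2])/r[:,2])[:,None]
def cloud(d):
    h,w=d['depth'].shape;v,u=np.mgrid[:h,:w];s=slopes(d,np.c_[u.ravel(),v.ravel()])
    z=d['depth'].ravel();P=np.c_[s*z[:,None],z]
    return ((P-d['t'])@d['R']).reshape(h,w,3)
E
python3 - <<'E'
from h import *
a=grab('scene','s0');b=grab('top','t0')
for d in(a,b):print(d['K'],d['k1'],-d['R'].T@d['t'])
print(status.get_obs())
cv2.imwrite('pics/both.png',np.hstack([cv2.resize(x['color'][...,::-1],(400,300)) for x in(a,b)]))
E
```

```text
pics
[[437.29891671   0.         275.62154076]
 [  0.         437.29891671 213.8201506 ]
 [  0.           0.           1.        ]] 0.0018576884351051552 [-0.17274426 -0.48330282  0.71496239]
[[501.06540214   0.         276.71659485]
 [  0.         501.06540214 203.98156743]
 [  0.           0.           1.        ]] -0.06536740377251395 [ 0.15323533 -0.18931667  1.47598439]
{'clock': 0.1, 'joints': array([-1.33411435,  0.47771542,  0.02237185,  1.55631414, -0.01151291,
        1.10931731, -0.08312164]), 'qvel': array([ 0.00103188, -0.00269586, -0.00063551, -0.00388957, -0.00096404,
        0.00019921,  0.00033452]), 'tau': array([ 4.56798618e-03, -5.97765326e+01,  1.61389131e+00, -2.81956351e+01,
        1.28733294e-02,  5.07062359e-03, -1.14539682e-05]), 'tcp_pos': array([0.22800217, 0.63481767, 0.25544106]), 'orientation': array([-5.38926995e-01, -3.09485841e+00,  2.54107877e-03]), 'contact_force': array([ 0.25952452, -0.29062651, -1.24299595]), 'moment': array([-0.01676336, -0.01076521,  0.04158621]), 'gripper_force': 0.0, 'grip_width': 0.0855139861802131}
```

View pics/s0.png

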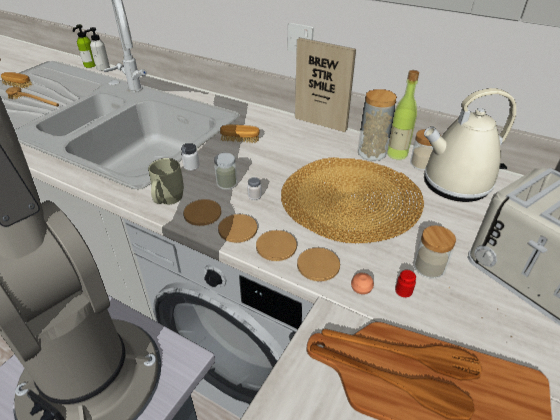

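View pics/t0.png

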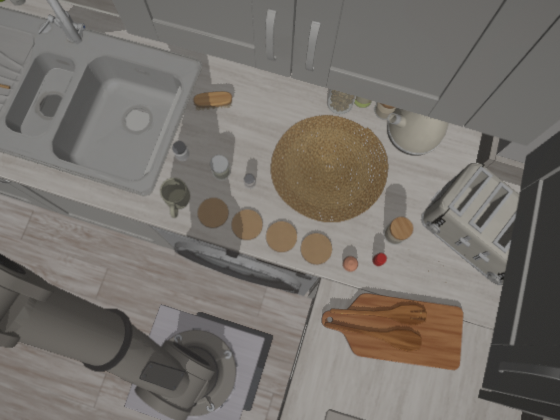

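The scene view shows the mug at (167,181), the coasters at (202,212), (238,228), (276,245) and (319,264), and the ornament at (362,283). The candidates are:
- (434,250): wooden lid, pale contents, so jar_largest. The similar jar at (423,150) by the kettle is background.
- (225,170): jar_large.
- (189,155): jar_small.
- (254,188): jar_smallest. The red one at (406,284) is the decoy.

I'll confirm these in an enlarged crop and measure.

```bash
python3 - <<'E'
from h import *
s,t=load('s0'),load('t0')
A=cv2.resize(s['color'][140:300,150:460,::-1],None,fx=2.5,fy=2.5,interpolation=3); cv2.imwrite('pics/cropS.png',A)
B=cv2.resize(t['color'][130:280,160:420,::-1],None,fx=3,fy=3,interpolation=3); cv2.imwrite('pics/cropT.png',B)
print('coasters S',onz(s,[(202,212),(238,228),(276.5,245),(319,264)],.009).round(3).tolist())
print('coasters T',onz(t,[(213,213),(247,224),(281.5,236),(317,248.5)],.009).round(3).tolist())
for n,d,l in(('S',s,[(189,147,.068),(225,159,.085),(254,182,.054),(437,237,.098),(362,275,.036),(406,274,.054),(167,164,.098)]),('T',t,[(180,147,.068),(220,160,.085),(250,177,.054),(401,228,.098),(350,263,.036),(381,259,.054),(176,187,.098)])):
    C=cloud(d)
    for u,v,z in l:
        p=onz(d,[(u,v)],z)[0]
        # lid centre from cloud near
        m=(np.hypot(C[...,0]-p[0],C[...,1]-p[1])<.05)&(C[...,2]>z-.008)&(C[...,2]<z+.02)
        q=C[m]; 
        if len(q)==0: print(n,u,v,p.round(3),'none');continue
        c,r=cv2.minEnclosingCircle(q[:,:2].astype(np.float32))
        print(n,u,v,p.round(3),'zmed',np.median(q[:,2]).round(3),'circ',np.round(c,3),round(r*2,3),'med',np.median(q[:,:2],0).round(3),len(q))
E
```

```text
coasters S [[0.448, 0.096, 0.009], [0.444, -0.015, 0.009], [0.44, -0.123, 0.009], [0.436, -0.233, 0.009]]
coasters T [[0.452, 0.097, 0.009], [0.45, -0.012, 0.009], [0.446, -0.121, 0.009], [0.441, -0.233, 0.009]]
S 189 147 [0.6   0.249 0.068] zmed 0.067 circ [0.601 0.254] 0.043 med [0.599 0.25 ] 121
S 225 159 [0.58  0.112 0.085] zmed 0.084 circ [0.584 0.116] 0.057 med [0.58  0.115] 235
S 254 182 [0.568 0.016 0.054] zmed 0.053 circ [0.575 0.023] 0.035 med [0.572 0.021] 92
S 437 237 [ 0.545 -0.44   0.098] zmed 0.097 circ [ 0.55  -0.441] 0.068 med [ 0.547 -0.442] 649
S 362 275 [ 0.429 -0.332  0.036] zmed 0.033 circ [ 0.423 -0.337] 0.043 med [ 0.419 -0.338] 246
S 406 274 [ 0.459 -0.411  0.054] zmed 0.053 circ [ 0.46  -0.415] 0.034 med [ 0.456 -0.415] 178
S 167 164 [0.474 0.212 0.098] zmed 0.096 circ [0.462 0.214] 0.082 med [0.463 0.214] 216
T 180 147 [0.604 0.248 0.068] zmed 0.067 circ [0.602 0.254] 0.044 med [0.602 0.252] 139
T 220 160 [0.595 0.115 0.085] zmed 0.084 circ [0.582 0.116] 0.058 med [0.582 0.116] 263
T 250 177 [0.58  0.019 0.054] zmed 0.054 circ [0.577 0.023] 0.033 med [0.577 0.023] 87
T 401 228 [ 0.55  -0.442  0.098] zmed 0.097 circ [ 0.553 -0.443] 0.067 med [ 0.553 -0.442] 425
T 350 263 [ 0.423 -0.335  0.036] zmed 0.033 circ [ 0.425 -0.337] 0.044 med [ 0.425 -0.337] 140
T 381 259 [ 0.457 -0.416  0.054] zmed 0.053 circ [ 0.462 -0.416] 0.032 med [ 0.462 -0.415] 96
T 176 187 [0.475 0.207 0.098] zmed 0.096 circ [0.462 0.213] 0.078 med [0.462 0.212] 144
```

View pics/cropS.png

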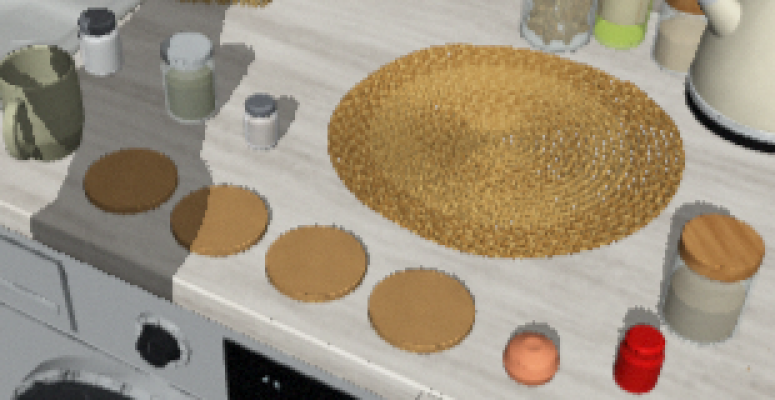

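View pics/cropT.png

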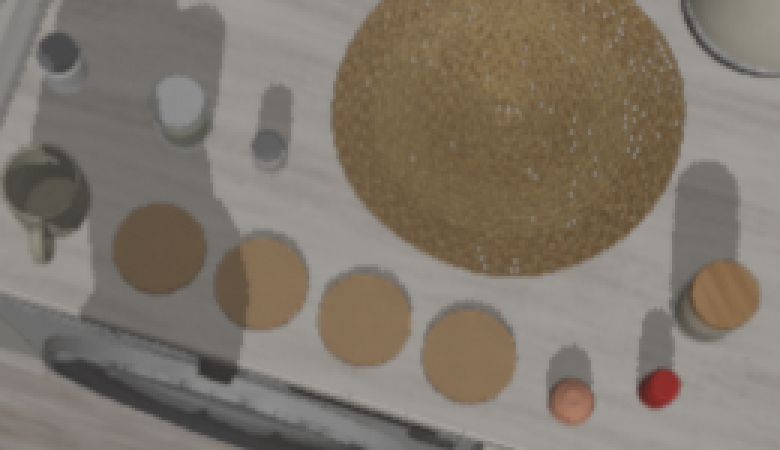

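Both cameras agree to 2–3 mm. Lid widths and heights match the list:
- **largest:** (0.552,-0.442)
- **large:** (0.583,0.116)
- **small:** (0.602,0.253)
- **smallest:** (0.577,0.022). This is the only non-red jar 54 mm high and about 33 mm across, although its contents look pale here.

The mug is at the left end and the ornament at the right. I'm starting the approach.

Request:
send_rows([
  {"dx": -5, "dy": -2.5, "yaw": 10, "gripper": 1},
  {"dx": -10, "dy": -5, "yaw": 20},
  {"dx": -15, "dy": -7.5, "yaw": 30},
  {"dx": -20, "dy": -10, "yaw": 40},
  {"dx": -25, "dy": -12.5, "yaw": 50},
], force=30)

```text
validation failed for argument at $.st...
```

```bash
cat >> h.py <<'E'
from scipy.spatial.transform import Rotation
def go(x,y,z=None):
    o=status.get_obs();R=Rotation.from_rotvec(o['orientation']).as_matrix();p=o['tcp_pos']
    d=np.array([x,y,p[2] if z is None else z])-p
    print('t',round(o['clock'],2),'tcp',p.round(4),'d cm',(R.T@d*100).round(2),'yaw',round(float(np.degrees(np.arctan2(R[1,1],R[0,1]))),1),'tilt',(R[:2,2]).round(3),'w',round(o['grip_width'],4),'F',o['contact_force'].round(1),'g',round(o['gripper_force'],1))
E
python3 - <<'E'
from h import *
go(.602,.253,.2)
t,s=load('t0'),load('s0')
for d,g in((t,[(213,213),(247,224),(282,236),(316.5,248.5)]),(s,[(202,212),(238,228),(276.5,245),(319,264)])):
    C=cloud(d);hsv=cv2.cvtColor(d['color'],cv2.COLOR_RGB2HSV)
    m=((hsv[...,0]>8)&(hsv[...,0]<22)&(hsv[...,1]>75)).astype(np.uint8)
    n,lab,st,ce=cv2.connectedComponentsWithStats(m)
    for u,v in g:
        l=lab[int(v),int(u)];c=cv2.findContours((lab==l).astype(np.uint8),0,1)[0][0].reshape(-1,2)
        w=onz(d,c,.009)[:,:2].astype(np.float32);e=cv2.fitEllipse(cv2.convexHull(w));print(np.round(e[0],4),np.round(e[1],3))
E
```

```text
t 0.1 tcp [0.228  0.6348 0.2554] d cm [-48.1  -23.28   5.59] yaw 70.2 tilt [-0.    -0.002] w 0.0855 F [ 0.3 -0.3 -1.2] g 0.0
[0.4533 0.0988] [0.087 0.089]
[ 0.4492 -0.0108] [0.088 0.089]
[ 0.4447 -0.1206] [0.089 0.09 ]
[ 0.4405 -0.23  ] [0.089 0.09 ]
[0.4496 0.0965] [0.094 0.1  ]
[ 0.4453 -0.0125] [0.093 0.1  ]
[ 0.4411 -0.1217] [0.092 0.099]
[ 0.4369 -0.2305] [0.093 0.099]
```

Request:
send_rows([
  {"dx": -5, "dy": -2.5, "dz": 0, "yaw": 10, "gripper": 1},
  {"dx": -10, "dy": -5, "dz": 0, "yaw": 20, "gripper": 1},
  {"dx": -15, "dy": -7.5, "dz": 0, "yaw": 30, "gripper": 1},
  {"dx": -20, "dy": -10, "dz": 0, "yaw": 40, "gripper": 1},
  {"dx": -25, "dy": -12.5, "dz": 0, "yaw": 50, "gripper": 1},
], force=30)

```text
clock: 0.72
tcp_pos: [0.4221, 0.4315, 0.256]
orientation: [-1.804, -2.572, 0.001]
contact_force: [0.4, 0.9, -0.2]
grip_width: 0.0853
gripper_force: 0.0
```

```bash
python3 -c "
from h import *
go(.602,.253,.18)"
```

```text
t 0.72 tcp [0.4221 0.4315 0.256 ] d cm [-22.91  10.84   7.6 ] yaw 19.9 tilt [-0. -0.] w 0.0853 F [ 0.4  0.9 -0.2] g 0.0
```

Request:
send_rows([
  {"dx": -5.5, "dy": 2.6, "dz": 1.5, "yaw": 10, "gripper": 1},
  {"dx": -11, "dy": 5.2, "dz": 3, "yaw": 19.9, "gripper": 1},
  {"dx": -16.5, "dy": 7.8, "dz": 5, "yaw": 19.9, "gripper": 1},
  {"dx": -22, "dy": 10.4, "dz": 7, "yaw": 19.9, "gripper": 1},
  {"dx": -22.9, "dy": 10.8, "dz": 7.6, "yaw": 19.9, "gripper": 1},
])

```text
clock: 1.35
tcp_pos: [0.6039, 0.25, 0.1788]
orientation: [2.221, 2.219, -0.005]
contact_force: [0.7, -0.5, 0.7]
grip_width: 0.0853
gripper_force: 0.0
```

```bash
python3 -c "
from h import *
go(.602,.253,.041)"
```

```text
t 1.35 tcp [0.6039 0.25   0.1788] d cm [ 0.35 -0.19 13.78] yaw -0.1 tilt [-0.    -0.004] w 0.0853 F [ 0.7 -0.5  0.7] g 0.0
```

Request:
send_rows([
  {"dx": 0.3, "dy": -0.2, "dz": 4, "yaw": 0, "gripper": 1},
  {"dx": 0.3, "dy": -0.2, "dz": 8, "yaw": 0, "gripper": 1},
  {"dx": 0.3, "dy": -0.2, "dz": 11.5, "yaw": 0, "gripper": 1},
  {"dx": 0.3, "dy": -0.2, "dz": 13.8, "yaw": 0, "gripper": 1},
  {"dx": 0.3, "dy": -0.2, "dz": 13.8, "yaw": 0, "gripper": 1},
])

```text
clock: 1.98
tcp_pos: [0.5976, 0.2591, 0.0403]
orientation: [-2.212, -2.228, 0.006]
contact_force: [0.4, 0.0, -0.4]
grip_width: 0.0855
gripper_force: 0.0
```

```bash
python3 -c "
from h import *
go(.602,.253,.041); grab('wrist','w0')"
```

```text
t 1.98 tcp [0.5976 0.2591 0.0403] d cm [-0.61  0.43 -0.07] yaw 0.4 tilt [-0.004 -0.001] w 0.0855 F [ 0.4  0.  -0.4] g 0.0
```

View pics/w0.png

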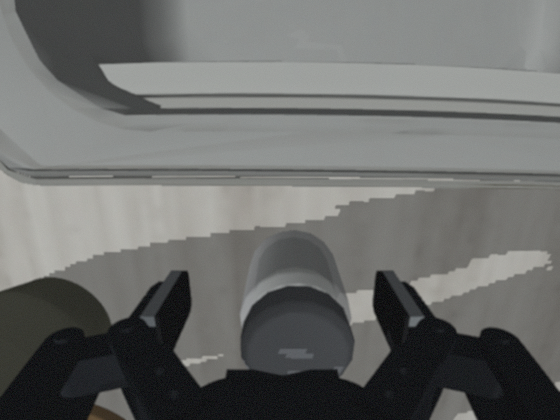

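Wrist view: the jar lid is at (297,330) between the fingers at about (165,310) and (400,300). It is roughly centred, and a small correction is needed before gripping.

Request:
send_rows([
  {"dx": -0.6, "dy": 0.4, "dz": 0, "yaw": 0, "gripper": 1},
  {"dx": -0.6, "dy": 0.4, "dz": 0, "yaw": 0, "gripper": 1},
  {"dx": -0.6, "dy": 0.4, "dz": 0, "yaw": 0, "gripper": 1},
])

```text
clock: 2.4
tcp_pos: [0.6042, 0.2527, 0.0431]
orientation: [2.215, 2.227, 0.002]
contact_force: [0.4, -0.4, 0.4]
grip_width: 0.0851
gripper_force: 0.0
```

```bash
python3 -c "
from h import *
go(.602,.253,.041)"
```

```text
t 2.4 tcp [0.6042 0.2527 0.0431] d cm [ 0.03 -0.22  0.21] yaw 0.3 tilt [0.001 0.001] w 0.0851 F [ 0.4 -0.4  0.4] g 0.0
```

Request:
send_rows([
  {"dx": 0, "dy": -0.1, "dz": 0.1, "yaw": 0, "gripper": 0.5},
  {"dx": 0, "dy": -0.1, "dz": 0.1, "yaw": 0, "gripper": 0.3},
  {"dx": 0, "dy": -0.1, "dz": 0.1, "yaw": 0, "gripper": 0.3},
  {"dx": 0, "dy": -0.1, "dz": 0.1, "yaw": 0, "gripper": 0.3},
  {"dx": 0, "dy": -0.1, "dz": 0.1, "yaw": 0, "gripper": 0.3},
])

```text
clock: 3.02
tcp_pos: [0.6028, 0.2528, 0.0414]
orientation: [-2.215, -2.228, -0.0]
contact_force: [0.1, 0.2, 3.2]
grip_width: 0.0449
gripper_force: 31.1
```

Request:
send_rows([
  {"dx": 0, "dy": 0, "dz": -2, "yaw": 0, "gripper": 0.3},
  {"dx": 0, "dy": 0, "dz": -6, "yaw": 0, "gripper": 0.3},
  {"dx": 0, "dy": 0, "dz": -10, "yaw": 0, "gripper": 0.3},
  {"dx": -1, "dy": -0.5, "dz": -13, "yaw": 0, "gripper": 0.3},
  {"dx": -4, "dy": -2, "dz": -14, "yaw": 0, "gripper": 0.3},
])

```text
clock: 3.65
tcp_pos: [0.5844, 0.2142, 0.1848]
orientation: [2.211, 2.23, 0.009]
contact_force: [0.4, 0.2, -0.7]
grip_width: 0.0447
gripper_force: 31.1
```

Request:
send_rows([
  {"dx": -5, "dy": -2, "dz": 0, "yaw": 0, "gripper": 0.3},
  {"dx": -10, "dy": -4, "dz": 0, "yaw": 0, "gripper": 0.3},
  {"dx": -15, "dy": -6, "dz": 0, "yaw": 0, "gripper": 0.3},
  {"dx": -20, "dy": -8, "dz": 0, "yaw": 0, "gripper": 0.3},
  {"dx": -25, "dy": -10, "dz": 0, "yaw": 0, "gripper": 0.3},
])

```text
clock: 4.28
tcp_pos: [0.4839, -0.0398, 0.1824]
orientation: [2.215, 2.227, 0.002]
contact_force: [1.1, -0.5, -0.4]
grip_width: 0.0451
gripper_force: 31.1
```

Request:
send_rows([
  {"dx": -4, "dy": -2, "dz": 0, "yaw": 0, "gripper": 0.3},
  {"dx": -7, "dy": -3.5, "dz": 0, "yaw": 0, "gripper": 0.3},
  {"dx": -8.4, "dy": -3.9, "dz": 0, "yaw": 0, "gripper": 0.3},
  {"dx": -8.4, "dy": -3.9, "dz": 0, "yaw": 0, "gripper": 0.3},
  {"dx": -8.4, "dy": -3.9, "dz": 0, "yaw": 0, "gripper": 0.3},
])

```text
clock: 4.9
tcp_pos: [0.4469, -0.121, 0.1815]
orientation: [2.213, 2.23, 0.001]
contact_force: [-0.4, -0.2, -1.1]
grip_width: 0.045
gripper_force: 31.1
```

```bash
python3 -c "
from h import *
go(.4435,-.121,.0525)"
```

```text
t 4.9 tcp [ 0.4469 -0.121   0.1815] d cm [ 0.   -0.35 12.9 ] yaw 0.5 tilt [0.001 0.   ] w 0.045 F [-0.4 -0.2 -1.1] g 31.1
```

Request:
send_rows([
  {"dx": 0, "dy": -0.2, "dz": 4, "yaw": 0, "gripper": 0.3},
  {"dx": 0, "dy": -0.2, "dz": 8, "yaw": 0, "gripper": 0.3},
  {"dx": 0, "dy": -0.2, "dz": 11, "yaw": 0, "gripper": 0.3},
  {"dx": 0, "dy": -0.2, "dz": 12.3, "yaw": 0, "gripper": 0.3},
  {"dx": 0, "dy": -0.2, "dz": 12.5, "yaw": 0, "gripper": 0.3},
])

```text
clock: 5.52
tcp_pos: [0.4443, -0.1217, 0.056]
orientation: [-2.213, -2.229, 0.001]
contact_force: [-0.8, 0.3, -1.2]
grip_width: 0.0445
gripper_force: 31.0
```

Request:
send_rows([
  {"dx": 0, "dy": 0, "dz": 0.1, "yaw": 0, "gripper": 0.3},
  {"dx": 0, "dy": 0, "dz": 0.2, "yaw": 0, "gripper": 0.3},
  {"dx": 0, "dy": 0, "dz": 0.3, "yaw": 0, "gripper": 0.3},
])

```text
clock: 5.9
tcp_pos: [0.4445, -0.1223, 0.0539]
orientation: [2.214, 2.228, 0.002]
contact_force: [0.1, 1.1, -0.8]
grip_width: 0.0449
gripper_force: 31.0
```

```bash
python3 -c "
from h import *
go(.4435,-.121,.0505)
C=cloud(grab('scene','s1'))
for n in('s1','t1'):
  d=load('s1') if n=='s1' else grab('top','t1')
  C=cloud(d);m=(np.hypot(C[...,0]-.4435,C[...,1]+.121)<.04)&(C[...,2]>.004);print(n,m.sum(),[ (round(float(a),3)) for a in np.percentile(C[m][:,2],[5,50,95])])
d=load('s1');cv2.imwrite('pics/s1c.png',cv2.resize(d['color'][120:300,150:380,::-1],None,fx=3,fy=3))
"
```

```text
t 5.9 tcp [ 0.4445 -0.1223  0.0539] d cm [ 0.13 -0.1   0.34] yaw 0.3 tilt [0.001 0.   ] w 0.0449 F [ 0.1  1.1 -0.8] g 31.0
s1 3966 [0.009, 0.203, 0.334]
t1 1006 [0.008, 0.419, 0.505]
```

View pics/s1c.png

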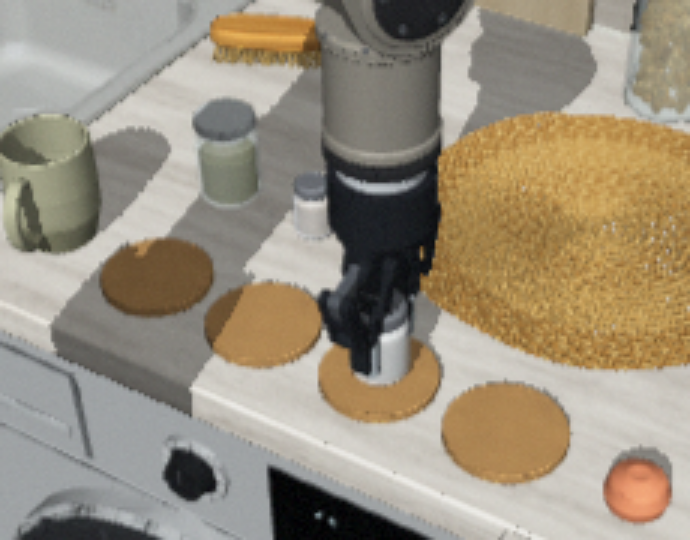

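The jar hangs just over the third coaster, its base at about crop (383,380) and the coaster at (380,376). I'll keep lowering it.

Request:
send_rows([
  {"dx": 0.1, "dy": 0, "dz": 0.1, "yaw": 0, "gripper": 0.3},
  {"dx": 0.1, "dy": 0, "dz": 0.2, "yaw": 0, "gripper": 0.3},
  {"dx": 0.1, "dy": 0, "dz": 0.3, "yaw": 0, "gripper": 0.3},
])

```text
clock: 6.38
tcp_pos: [0.444, -0.1213, 0.0503]
orientation: [-2.215, -2.228, -0.0]
contact_force: [-3.0, 0.1, 13.4]
grip_width: 0.045
gripper_force: 32.6
```

Request:
send_rows([
  {"dx": 0, "dy": 0, "dz": 0.05, "yaw": 0, "gripper": 0.3},
  {"dx": 0, "dy": 0, "dz": 0.1, "yaw": 0, "gripper": 0.3},
])

```text
clock: 6.62
tcp_pos: [0.444, -0.1213, 0.0502]
orientation: [-2.214, -2.227, -0.001]
contact_force: [-5.8, 1.5, 24.2]
grip_width: 0.0448
gripper_force: 33.6
```

Request:
send_rows([
  {"dx": 0, "dy": 0, "dz": -0.15, "yaw": 0, "gripper": 0.3},
  {"dx": 0, "dy": 0, "dz": -0.15, "yaw": 0, "gripper": 0.85},
  {"dx": 0, "dy": 0, "dz": -0.15, "yaw": 0, "gripper": 0.85},
  {"dx": 0, "dy": 0, "dz": -0.15, "yaw": 0, "gripper": 0.85},
  {"dx": 0, "dy": 0, "dz": -1, "yaw": 0, "gripper": 0.85},
])

```text
clock: 7.25
tcp_pos: [0.4435, -0.1213, 0.0591]
orientation: [-2.214, -2.227, 0.001]
contact_force: [-0.2, 0.2, 0.7]
grip_width: 0.0722
gripper_force: 0.0
```

Request:
send_rows([
  {"dx": 0, "dy": 0, "dz": -3, "yaw": 0, "gripper": 0.85},
  {"dx": 0, "dy": 0, "dz": -7, "yaw": 0, "gripper": 1},
  {"dx": 2, "dy": 2, "dz": -10, "yaw": 0, "gripper": 1},
  {"dx": 6, "dy": 5, "dz": -11, "yaw": 0, "gripper": 1},
  {"dx": 10, "dy": 8, "dz": -11, "yaw": 0, "gripper": 1},
])

```text
clock: 7.88
tcp_pos: [0.5249, -0.0199, 0.1713]
orientation: [2.215, 2.226, 0.004]
contact_force: [1.7, 0.9, -0.7]
grip_width: 0.0854
gripper_force: 0.0
```

```bash
python3 -c "
from h import *
go(.577,.022,.14)
d=grab('scene','s2');C=cloud(d)
def lid(C,x,y,z):
    m=(np.hypot(C[...,0]-x,C[...,1]-y)<.05)&(C[...,2]>z-.008)&(C[...,2]<z+.012);q=C[m]
    return len(q) and (np.round(cv2.minEnclosingCircle(q[:,:2].astype(np.float32)),4) if 0 else [np.round(v,4) for v in cv2.minEnclosingCircle(q[:,:2].astype(np.float32))])
print(lid(C,.4435,-.121,.077),lid(C,.577,.022,.054))
t=grab('top','t2');print(lid(cloud(t),.4435,-.121,.077))
"
```

```text
t 7.88 tcp [ 0.5249 -0.0199  0.1713] d cm [4.16 5.22 3.14] yaw 0.3 tilt [0.003 0.001] w 0.0854 F [ 1.7  0.9 -0.7] g 0.0
[array([ 0.4427, -0.1196]), np.float64(0.021)] [array([0.5742, 0.021 ]), np.float64(0.0164)]
[array([ 0.4455, -0.1193]), np.float64(0.0213)]
```

The small jar stands within 1–2 mm of its coaster's centre. Next is the smallest.

Request:
send_rows([
  {"dx": 3, "dy": 3.5, "dz": 1, "yaw": 0, "gripper": 1},
  {"dx": 4.3, "dy": 5.2, "dz": 4, "yaw": 0, "gripper": 1},
  {"dx": 4.3, "dy": 5.2, "dz": 8, "yaw": 0, "gripper": 1},
  {"dx": 4.3, "dy": 5.2, "dz": 11, "yaw": 0, "gripper": 1},
  {"dx": 4.3, "dy": 5.2, "dz": 12.8, "yaw": 0, "gripper": 1},
])

```text
clock: 8.6
tcp_pos: [0.5743, 0.0221, 0.0401]
orientation: [-2.214, -2.227, 0.003]
contact_force: [-0.1, -0.1, 0.2]
grip_width: 0.0854
gripper_force: 0.0
```

Request:
send_rows([
  {"dx": 0, "dy": 0, "dz": 0.3, "yaw": 0, "gripper": 1},
  {"dx": 0, "dy": 0, "dz": 0.3, "yaw": 0, "gripper": 0.8},
  {"dx": 0, "dy": 0, "dz": 0.3, "yaw": 0, "gripper": 0.6},
])

```text
clock: 8.98
tcp_pos: [0.576, 0.0225, 0.0395]
orientation: [2.214, 2.227, 0.003]
contact_force: [-0.2, -0.2, -0.3]
grip_width: 0.0521
gripper_force: 0.0
```

```bash
python3 -c "
from h import *
go(.5755,.022,.038)"
```

```text
t 8.97 tcp [0.576  0.0225 0.0395] d cm [-0.05 -0.05  0.15] yaw 0.3 tilt [0.002 0.   ] w 0.0521 F [-0.2 -0.2 -0.3] g 0.0
```

Request:
send_rows([
  {"dx": 0, "dy": 0, "dz": 0.2, "yaw": 0, "gripper": 0.4},
  {"dx": 0, "dy": 0, "dz": 0.2, "yaw": 0, "gripper": 0.2},
  {"dx": 0, "dy": 0, "dz": 0.2, "yaw": 0, "gripper": 0.2},
  {"dx": 0, "dy": 0, "dz": 0.2, "yaw": 0, "gripper": 0.2},
  {"dx": 0, "dy": 0, "dz": 0.2, "yaw": 0, "gripper": 0.2},
])

```text
clock: 9.6
tcp_pos: [0.5759, 0.0226, 0.0375]
orientation: [2.214, 2.227, 0.003]
contact_force: [-1.8, 0.0, 8.1]
grip_width: 0.0352
gripper_force: 29.4
```

Request:
send_rows([
  {"dx": 0, "dy": 0, "dz": -2, "yaw": 0, "gripper": 0.2},
  {"dx": 0, "dy": 0, "dz": -6, "yaw": 0, "gripper": 0.2},
  {"dx": -1, "dy": -0.5, "dz": -10, "yaw": 0, "gripper": 0.2},
  {"dx": -4, "dy": -2, "dz": -12, "yaw": 0, "gripper": 0.2},
  {"dx": -9, "dy": -4.5, "dz": -12, "yaw": 0, "gripper": 0.2},
])

```text
clock: 10.22
tcp_pos: [0.5325, -0.0672, 0.1593]
orientation: [2.208, 2.23, 0.007]
contact_force: [0.2, -0.9, -0.9]
grip_width: 0.0351
gripper_force: 30.4
```

Request:
send_rows([
  {"dx": -5, "dy": -2.7, "dz": 0, "yaw": 0, "gripper": 0.2},
  {"dx": -10, "dy": -5.4, "dz": 0, "yaw": 0, "gripper": 0.2},
  {"dx": -14, "dy": -8, "dz": 0, "yaw": 0, "gripper": 0.2},
  {"dx": -16.3, "dy": -9.1, "dz": 0, "yaw": 0, "gripper": 0.2},
  {"dx": -16.3, "dy": -9.1, "dz": 0, "yaw": 0, "gripper": 0.2},
])

```text
clock: 10.85
tcp_pos: [0.4394, -0.2335, 0.1574]
orientation: [2.219, 2.222, 0.0]
contact_force: [0.4, 0.7, -0.9]
grip_width: 0.0348
gripper_force: 30.4
```

Request:
send_rows([
  {"dx": 0, "dy": 0, "dz": 4, "yaw": 0, "gripper": 0.2},
  {"dx": 0, "dy": 0, "dz": 7, "yaw": 0, "gripper": 0.2},
  {"dx": 0, "dy": 0, "dz": 9, "yaw": 0, "gripper": 0.2},
  {"dx": 0, "dy": 0, "dz": 10, "yaw": 0, "gripper": 0.2},
  {"dx": 0, "dy": 0, "dz": 10, "yaw": 0, "gripper": 0.2},
])

```text
clock: 11.48
tcp_pos: [0.4409, -0.2307, 0.0563]
orientation: [-2.213, -2.229, -0.0]
contact_force: [0.6, 0.6, -0.3]
grip_width: 0.0349
gripper_force: 30.4
```

```bash
python3 -c "
from h import *
go(.4395,-.2305,.0465)"
```

```text
t 11.47 tcp [ 0.4409 -0.2307  0.0563] d cm [ 0.02 -0.14  0.98] yaw 0.4 tilt [-0.  0.] w 0.0349 F [ 0.6  0.6 -0.3] g 30.4
```

Request:
send_rows([
  {"dx": 0, "dy": -0.1, "dz": 0.3, "yaw": 0, "gripper": 0.2},
  {"dx": 0, "dy": -0.1, "dz": 0.5, "yaw": 0, "gripper": 0.2},
  {"dx": 0, "dy": -0.1, "dz": 0.65, "yaw": 0, "gripper": 0.2},
  {"dx": 0, "dy": -0.1, "dz": 0.75, "yaw": 0, "gripper": 0.2},
])

```text
clock: 11.98
tcp_pos: [0.4397, -0.2313, 0.0489]
orientation: [2.215, 2.228, 0.0]
contact_force: [-1.1, -0.5, -0.6]
grip_width: 0.0351
gripper_force: 30.4
```

Request:
send_rows([
  {"dx": 0, "dy": 0, "dz": 0.07, "yaw": 0, "gripper": 0.2},
  {"dx": 0, "dy": 0, "dz": 0.13, "yaw": 0, "gripper": 0.2},
  {"dx": 0, "dy": 0, "dz": 0.13, "yaw": 0, "gripper": 0.2},
])

```text
clock: 12.35
tcp_pos: [0.4396, -0.2313, 0.0474]
orientation: [-2.215, -2.228, 0.0]
contact_force: [-0.2, 1.1, -1.0]
grip_width: 0.0347
gripper_force: 30.4
```

Request:
send_rows([
  {"dx": 0, "dy": 0, "dz": 0.07, "yaw": 0, "gripper": 0.2},
  {"dx": 0, "dy": 0, "dz": 0.13, "yaw": 0, "gripper": 0.2},
  {"dx": 0, "dy": 0, "dz": 0.13, "yaw": 0, "gripper": 0.2},
])

```text
clock: 12.72
tcp_pos: [0.4397, -0.2314, 0.0465]
orientation: [-2.215, -2.228, -0.001]
contact_force: [-0.9, 1.5, 5.1]
grip_width: 0.0347
gripper_force: 30.9
```

Request:
send_rows([
  {"dx": 0, "dy": 0, "dz": -0.07, "yaw": 0, "gripper": 0.7},
  {"dx": 0, "dy": 0, "dz": -0.07, "yaw": 0, "gripper": 0.7},
  {"dx": 0, "dy": 0, "dz": -0.07, "yaw": 0, "gripper": 0.7},
  {"dx": 0, "dy": 0, "dz": -1, "yaw": 0, "gripper": 0.8},
  {"dx": 0, "dy": 0, "dz": -4, "yaw": 0, "gripper": 1},
])

```text
clock: 13.35
tcp_pos: [0.4387, -0.231, 0.0861]
orientation: [-2.213, -2.226, 0.002]
contact_force: [0.6, 0.4, -0.7]
grip_width: 0.0839
gripper_force: 0.0
```

Request:
send_rows([
  {"dx": 0, "dy": 0, "dz": -6, "yaw": 0, "gripper": 1},
  {"dx": -2, "dy": 1, "dz": -10.5, "yaw": 0, "gripper": 1},
  {"dx": -7, "dy": 3.7, "dz": -11.5, "yaw": 0, "gripper": 1},
  {"dx": -12, "dy": 6.3, "dz": -11.5, "yaw": 0, "gripper": 1},
  {"dx": -17, "dy": 9, "dz": -11.5, "yaw": 0, "gripper": 1},
])

```text
clock: 13.98
tcp_pos: [0.5317, -0.4021, 0.2023]
orientation: [2.213, 2.228, 0.001]
contact_force: [0.3, 0.5, 0.7]
grip_width: 0.0853
gripper_force: 0.0
```

Request:
send_rows([
  {"dx": -3, "dy": 1.6, "dz": 0, "yaw": 0, "gripper": 1},
  {"dx": -4, "dy": 2.3, "dz": 0, "yaw": 0, "gripper": 1},
  {"dx": -4, "dy": 2.3, "dz": 0, "yaw": 0, "gripper": 1},
  {"dx": -4, "dy": 2.3, "dz": 0, "yaw": 0, "gripper": 1},
])

```text
clock: 14.48
tcp_pos: [0.5538, -0.4391, 0.2013]
orientation: [-2.213, -2.228, -0.001]
contact_force: [1.0, 0.5, 0.3]
grip_width: 0.0852
gripper_force: 0.0
```

```bash
cat >> h.py <<'E'
def lid(d,x,y,z):
    C=cloud(d)
    m=(np.hypot(C[...,0]-x,C[...,1]-y)<.05)&(C[...,2]>z-.008)&(C[...,2]<z+.012);q=C[m]
    if len(q): c,r=cv2.minEnclosingCircle(q[:,:2].astype(np.float32)); print('lid',np.round(c,4),round(2*r,4),q[:,:2].mean(0).round(4),len(q))
    else: print('none')
E
python3 -c "
from h import *
go(.552,-.442,.068)
for n in('scene','top'):
  d=grab(n,n+'3');lid(d,.4395,-.2305,.063);lid(d,.552,-.442,.098)
grab('wrist','w3')
"
```

```text
t 14.47 tcp [ 0.5538 -0.4391  0.2013] d cm [-0.3  -0.18 13.33] yaw 0.4 tilt [-0.     0.001] w 0.0852 F [1.  0.5 0.3] g 0.0
lid [ 0.4388 -0.2311] 0.033 [ 0.4364 -0.232 ] 148
lid [ 0.5514 -0.4411] 0.0688 [ 0.5477 -0.442 ] 652
lid [ 0.432  -0.2355] 0.0205 [ 0.4303 -0.2363] 15
lid [ 0.5539 -0.4423] 0.0682 [ 0.5449 -0.4371] 208
```

View pics/w3.png

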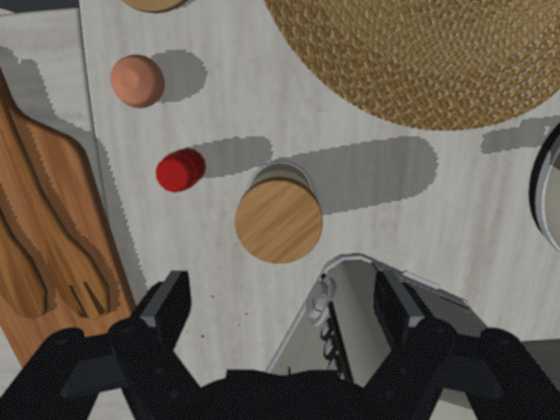

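Wrist view: the lid is at (279,220), with the jaw midline at about x = 282, so it is aligned. The red decoy at (180,170) is clear. The toaster corner at (345,265) is close, so I'll check clearance from the depth.

```bash
python3 -c "
from h import *
P=np.vstack([cloud(load(n)).reshape(-1,3) for n in('t0','s0')])
m=(P[:,2]>.03)&(P[:,2]<.3)&(np.hypot(P[:,0]-.552,P[:,1]+.442)>.045)
Q=P[m]
a=Q[(abs(Q[:,0]-.552)<.08)&(abs(Q[:,1]+.442)<.15)]
print(len(a));
for y0 in np.arange(-.59,-.29,.02):
  b=a[(a[:,1]>=y0)&(a[:,1]<y0+.02)]
  if len(b): print(round(y0,2),len(b),b.min(0).round(3),b.max(0).round(3))
"
```

```text
5035
-0.59 1345 [ 0.551 -0.59   0.03 ] [ 0.632 -0.57   0.199]
-0.57 1164 [ 0.577 -0.57   0.03 ] [ 0.629 -0.55   0.199]
-0.55 1148 [ 0.578 -0.55   0.03 ] [ 0.632 -0.53   0.2  ]
-0.53 1105 [ 0.584 -0.53   0.03 ] [ 0.632 -0.51   0.193]
-0.51 118 [ 0.615 -0.51   0.031] [ 0.632 -0.507  0.175]
-0.43 12 [ 0.472 -0.425  0.05 ] [ 0.477 -0.411  0.061]
-0.41 5 [ 0.472 -0.41   0.039] [ 0.474 -0.403  0.054]
```

The toaster starts beyond y = -0.507, which is clear of the body half-width of about 43 mm. The red jar is 20 mm clear of the finger backs. I'm descending.

Request:
send_rows([
  {"dx": -0.15, "dy": -0.1, "dz": 3, "yaw": 0, "gripper": 1},
  {"dx": -0.15, "dy": -0.1, "dz": 5.5, "yaw": 0, "gripper": 1},
  {"dx": -0.15, "dy": -0.1, "dz": 7, "yaw": 0, "gripper": 1},
  {"dx": -0.15, "dy": -0.1, "dz": 7, "yaw": 0, "gripper": 1},
])

```text
clock: 15.12
tcp_pos: [0.5526, -0.4414, 0.1303]
orientation: [-2.213, -2.227, 0.0]
contact_force: [-0.4, -0.7, -0.8]
grip_width: 0.0855
gripper_force: 0.0
```

```bash
python3 -c "
from h import *
go(.5525,-.442,.068)
d=grab('scene','s4');lid(d,.552,-.442,.098)"
```

```text
t 15.12 tcp [ 0.5526 -0.4414  0.1303] d cm [-0.07  0.    6.23] yaw 0.4 tilt [-0.002  0.001] w 0.0855 F [-0.4 -0.7 -0.8] g 0.0
lid [ 0.5503 -0.4425] 0.0684 [ 0.5426 -0.4444] 422
```

Request:
send_rows([
  {"dx": 0, "dy": 0, "dz": 2, "yaw": 0, "gripper": 1},
  {"dx": 0, "dy": 0, "dz": 4, "yaw": 0, "gripper": 1},
  {"dx": 0, "dy": 0, "dz": 5.5, "yaw": 0, "gripper": 1},
  {"dx": 0, "dy": 0, "dz": 6.2, "yaw": 0, "gripper": 1},
  {"dx": 0, "dy": 0, "dz": 6.2, "yaw": 0, "gripper": 1},
])

```text
clock: 15.8
tcp_pos: [0.5527, -0.442, 0.0684]
orientation: [-2.214, -2.227, 0.0]
contact_force: [-0.2, 0.7, -0.3]
grip_width: 0.0853
gripper_force: 0.0
```

Request:
send_rows([
  {"dx": 0, "dy": 0, "dz": 0, "yaw": 0, "gripper": 0.8},
  {"dx": 0, "dy": 0, "dz": 0, "yaw": 0, "gripper": 0.6},
  {"dx": 0, "dy": 0, "dz": 0, "yaw": 0, "gripper": 0.6},
  {"dx": 0, "dy": 0, "dz": 0, "yaw": 0, "gripper": 0.6},
  {"dx": 0, "dy": 0, "dz": 0, "yaw": 0, "gripper": 0.6},
], force=40)

```text
clock: 16.42
tcp_pos: [0.5531, -0.4427, 0.0703]
orientation: [2.214, 2.227, 0.0]
contact_force: [-1.7, 0.6, 6.2]
grip_width: 0.0666
gripper_force: 45.7
```

Request:
send_rows([
  {"dx": 0, "dy": 0, "dz": -2, "yaw": 0, "gripper": 0.6},
  {"dx": 0, "dy": 0, "dz": -6, "yaw": 0, "gripper": 0.6},
  {"dx": 0, "dy": 0, "dz": -10, "yaw": 0, "gripper": 0.6},
  {"dx": 1, "dy": -0.2, "dz": -13, "yaw": 0, "gripper": 0.6},
  {"dx": 4, "dy": -0.8, "dz": -14, "yaw": 0, "gripper": 0.6},
])

```text
clock: 17.05
tcp_pos: [0.5449, -0.4042, 0.2126]
orientation: [2.214, 2.222, 0.0]
contact_force: [0.2, 0.7, -3.4]
grip_width: 0.0664
gripper_force: 46.5
```

Request:
send_rows([
  {"dx": 4.5, "dy": -0.8, "dz": 0, "yaw": 0, "gripper": 0.6},
  {"dx": 9.5, "dy": -1.8, "dz": 0, "yaw": 0, "gripper": 0.6},
  {"dx": 14.5, "dy": -2.7, "dz": 0, "yaw": 0, "gripper": 0.6},
  {"dx": 19.5, "dy": -3.6, "dz": 0, "yaw": 0, "gripper": 0.6},
  {"dx": 24.5, "dy": -4.5, "dz": 0, "yaw": 0, "gripper": 0.6},
])

```text
clock: 17.68
tcp_pos: [0.4977, -0.1558, 0.2099]
orientation: [2.215, 2.228, 0.002]
contact_force: [1.0, 0.4, -3.0]
grip_width: 0.0669
gripper_force: 46.4
```

Request:
send_rows([
  {"dx": 5, "dy": -1, "dz": 0, "yaw": 0, "gripper": 0.6},
  {"dx": 10, "dy": -2, "dz": 0, "yaw": 0, "gripper": 0.6},
  {"dx": 15, "dy": -3, "dz": 0, "yaw": 0, "gripper": 0.6},
  {"dx": 20, "dy": -4, "dz": 0, "yaw": 0, "gripper": 0.6},
  {"dx": 23, "dy": -4.5, "dz": 0, "yaw": 0, "gripper": 0.6},
])

```text
clock: 18.3
tcp_pos: [0.4511, 0.0748, 0.21]
orientation: [-2.211, -2.231, -0.002]
contact_force: [0.6, -0.3, -3.7]
grip_width: 0.0665
gripper_force: 46.5
```

```bash
python3 -c "
from h import *
go(.452,.098,.079)"
```

```text
t 18.3 tcp [0.4511 0.0748 0.21  ] d cm [ 2.3   0.11 13.1 ] yaw 0.5 tilt [0.001 0.001] w 0.0665 F [ 0.6 -0.3 -3.7] g 46.5
```

Request:
send_rows([
  {"dx": 2.3, "dy": 0.1, "dz": 0, "yaw": 0, "gripper": 0.6},
  {"dx": 2.3, "dy": 0.1, "dz": 4, "yaw": 0, "gripper": 0.6},
  {"dx": 2.3, "dy": 0.1, "dz": 8, "yaw": 0, "gripper": 0.6},
  {"dx": 2.3, "dy": 0.1, "dz": 11, "yaw": 0, "gripper": 0.6},
  {"dx": 2.3, "dy": 0.1, "dz": 12.2, "yaw": 0, "gripper": 0.6},
])

```text
clock: 18.92
tcp_pos: [0.4521, 0.095, 0.0864]
orientation: [-2.214, -2.227, 0.003]
contact_force: [-0.3, -0.2, -3.3]
grip_width: 0.0661
gripper_force: 46.5
```

Request:
send_rows([
  {"dx": 0, "dy": 0, "dz": 0.1, "yaw": 0, "gripper": 0.6},
  {"dx": 0, "dy": 0, "dz": 0.1, "yaw": 0, "gripper": 0.6},
])

```text
clock: 19.18
tcp_pos: [0.4536, 0.0955, 0.0873]
orientation: [2.214, 2.227, 0.003]
contact_force: [-0.2, 0.3, -3.9]
grip_width: 0.0665
gripper_force: 46.5
```

```bash
python3 -c "
from h import *
go(.452,.098,.078)"
```

```text
t 19.18 tcp [0.4536 0.0955 0.0873] d cm [ 0.25 -0.16  0.93] yaw 0.3 tilt [0.002 0.001] w 0.0665 F [-0.2  0.3 -3.9] g 46.5
```

Request:
send_rows([
  {"dx": 0.2, "dy": -0.1, "dz": 0.2, "yaw": 0, "gripper": 0.6},
  {"dx": 0.2, "dy": -0.1, "dz": 0.4, "yaw": 0, "gripper": 0.6},
  {"dx": 0.2, "dy": -0.1, "dz": 0.55, "yaw": 0, "gripper": 0.6},
  {"dx": 0.2, "dy": -0.1, "dz": 0.6, "yaw": 0, "gripper": 0.6},
])

```text
clock: 19.68
tcp_pos: [0.4516, 0.0972, 0.0801]
orientation: [-2.215, -2.228, 0.0]
contact_force: [-1.1, 0.8, -2.9]
grip_width: 0.066
gripper_force: 46.5
```

Request:
send_rows([
  {"dx": 0.05, "dy": 0, "dz": 0.07, "yaw": 0, "gripper": 0.6},
  {"dx": 0.05, "dy": 0, "dz": 0.13, "yaw": 0, "gripper": 0.6},
  {"dx": 0.05, "dy": 0, "dz": 0.13, "yaw": 0, "gripper": 0.6},
])

```text
clock: 20.05
tcp_pos: [0.4517, 0.0978, 0.0793]
orientation: [-2.215, -2.228, -0.0]
contact_force: [-2.4, 0.4, 4.3]
grip_width: 0.0664
gripper_force: 47.2
```

Request:
send_rows([
  {"dx": 0, "dy": 0, "dz": -0.05, "yaw": 0, "gripper": 1},
  {"dx": 0, "dy": 0, "dz": -0.05, "yaw": 0, "gripper": 1},
  {"dx": 0, "dy": 0, "dz": -0.05, "yaw": 0, "gripper": 1},
  {"dx": 0, "dy": 0, "dz": -0.05, "yaw": 0, "gripper": 1},
  {"dx": 0, "dy": 0, "dz": -1, "yaw": 0, "gripper": 1},
])

```text
clock: 20.68
tcp_pos: [0.4512, 0.0975, 0.0888]
orientation: [-2.215, -2.228, 0.002]
contact_force: [0.8, 0.7, -0.4]
grip_width: 0.0855
gripper_force: 0.0
```

Request:
send_rows([
  {"dx": 0, "dy": 0, "dz": -3, "yaw": 0, "gripper": 1},
  {"dx": 0, "dy": 0, "dz": -6.5, "yaw": 0, "gripper": 1},
  {"dx": 0, "dy": 0, "dz": -10, "yaw": 0, "gripper": 1},
  {"dx": 0.4, "dy": 3, "dz": -10.5, "yaw": 0, "gripper": 1},
  {"dx": 1, "dy": 7, "dz": -10.5, "yaw": 0, "gripper": 1},
])

```text
clock: 21.3
tcp_pos: [0.5224, 0.1085, 0.1957]
orientation: [-2.214, -2.229, -0.004]
contact_force: [0.5, 0.0, 0.0]
grip_width: 0.0851
gripper_force: 0.0
```

Request:
send_rows([
  {"dx": 0.5, "dy": 4, "dz": 0, "yaw": 0, "gripper": 1},
  {"dx": 0.8, "dy": 6, "dz": 0, "yaw": 0, "gripper": 1},
  {"dx": 0.8, "dy": 6, "dz": 0, "yaw": 0, "gripper": 1},
  {"dx": 0.8, "dy": 6, "dz": 0, "yaw": 0, "gripper": 1},
])

```text
clock: 21.8
tcp_pos: [0.5807, 0.1162, 0.194]
orientation: [-2.215, -2.227, 0.001]
contact_force: [-1.2, 0.1, 0.1]
grip_width: 0.0857
gripper_force: 0.0
```

```bash
python3 -c "
from h import *
go(.5825,.116,.056)
for n in('scene','top'):
  d=grab(n,n+'5');lid(d,.452,.098,.107);lid(d,.4395,-.2305,.063);lid(d,.583,.116,.085)"
```

```text
t 21.8 tcp [0.5807 0.1162 0.194 ] d cm [-0.02  0.19 13.8 ] yaw 0.3 tilt [-0.001 -0.   ] w 0.0857 F [-1.2  0.1  0.1] g 0.0
lid [0.4502 0.0985] 0.0692 [0.4473 0.0959] 426
lid [ 0.4378 -0.2311] 0.0317 [ 0.4366 -0.232 ] 146
lid [0.5826 0.1169] 0.0576 [0.5809 0.1148] 233
lid [0.4519 0.099 ] 0.067 [0.4514 0.0982] 420
lid [ 0.4419 -0.2314] 0.0321 [ 0.4409 -0.231 ] 95
lid [0.5836 0.1154] 0.0567 [0.583  0.1131] 230
```

Request:
send_rows([
  {"dx": 0, "dy": 0.15, "dz": 4, "yaw": 0, "gripper": 1},
  {"dx": 0, "dy": 0.15, "dz": 8, "yaw": 0, "gripper": 1},
  {"dx": 0, "dy": 0.15, "dz": 11.5, "yaw": 0, "gripper": 1},
  {"dx": 0, "dy": 0.15, "dz": 13.6, "yaw": 0, "gripper": 1},
  {"dx": 0, "dy": 0.15, "dz": 13.6, "yaw": 0, "gripper": 1},
])

```text
clock: 22.52
tcp_pos: [0.5814, 0.1163, 0.0568]
orientation: [-2.213, -2.227, 0.005]
contact_force: [-0.0, 0.0, 0.4]
grip_width: 0.0854
gripper_force: 0.0
```

Request:
send_rows([
  {"dx": 0, "dy": 0, "dz": 0, "yaw": 0, "gripper": 0.8},
  {"dx": 0, "dy": 0, "dz": 0, "yaw": 0, "gripper": 0.5},
  {"dx": 0, "dy": 0, "dz": 0, "yaw": 0, "gripper": 0.5},
  {"dx": 0, "dy": 0, "dz": 0, "yaw": 0, "gripper": 0.5},
  {"dx": 0, "dy": 0, "dz": 0, "yaw": 0, "gripper": 0.5},
], force=35)

```text
clock: 23.15
tcp_pos: [0.584, 0.1167, 0.0595]
orientation: [2.214, 2.227, 0.004]
contact_force: [-0.9, 0.7, 6.9]
grip_width: 0.0557
gripper_force: 37.2
```

Request:
send_rows([
  {"dx": 0, "dy": 0, "dz": -2, "yaw": 0, "gripper": 0.5},
  {"dx": 0, "dy": 0, "dz": -6, "yaw": 0, "gripper": 0.5},
  {"dx": 0, "dy": 0, "dz": -10, "yaw": 0, "gripper": 0.5},
  {"dx": -1, "dy": -1, "dz": -13, "yaw": 0, "gripper": 0.5},
  {"dx": -4, "dy": -4, "dz": -14, "yaw": 0, "gripper": 0.5},
])

```text
clock: 23.78
tcp_pos: [0.5452, 0.0776, 0.2013]
orientation: [2.21, 2.229, 0.009]
contact_force: [0.4, -1.1, -2.1]
grip_width: 0.0559
gripper_force: 38.7
```

Request:
send_rows([
  {"dx": -4, "dy": -4, "dz": 0, "yaw": 0, "gripper": 0.5},
  {"dx": -7, "dy": -7.5, "dz": 0, "yaw": 0, "gripper": 0.5},
  {"dx": -8.8, "dy": -9.4, "dz": 0, "yaw": 0, "gripper": 0.5},
  {"dx": -8.8, "dy": -9.4, "dz": 0, "yaw": 0, "gripper": 0.5},
  {"dx": -8.8, "dy": -9.4, "dz": 0, "yaw": 0, "gripper": 0.5},
])

```text
clock: 24.4
tcp_pos: [0.4506, -0.0118, 0.1988]
orientation: [2.214, 2.228, 0.003]
contact_force: [-0.4, 0.7, -2.8]
grip_width: 0.0555
gripper_force: 38.7
```

```bash
python3 -c "
from h import *
go(.448,-.0115,.067)"
```

```text
t 24.4 tcp [ 0.4506 -0.0118  0.1988] d cm [ 0.02 -0.28 13.17] yaw 0.4 tilt [0.002 0.001] w 0.0555 F [-0.4  0.7 -2.8] g 38.7
```

Request:
send_rows([
  {"dx": 0, "dy": -0.2, "dz": 4, "yaw": 0, "gripper": 0.5},
  {"dx": 0, "dy": -0.2, "dz": 8, "yaw": 0, "gripper": 0.5},
  {"dx": 0, "dy": -0.2, "dz": 11, "yaw": 0, "gripper": 0.5},
  {"dx": 0, "dy": -0.2, "dz": 12.3, "yaw": 0, "gripper": 0.5},
  {"dx": 0, "dy": -0.2, "dz": 12.3, "yaw": 0, "gripper": 0.5},
])

```text
clock: 25.02
tcp_pos: [0.4482, -0.012, 0.0746]
orientation: [-2.214, -2.228, 0.001]
contact_force: [0.4, 0.4, -1.9]
grip_width: 0.0557
gripper_force: 38.6
```

Request:
send_rows([
  {"dx": 0, "dy": 0, "dz": 0.1, "yaw": 0, "gripper": 0.5},
  {"dx": 0, "dy": 0, "dz": 0.2, "yaw": 0, "gripper": 0.5},
  {"dx": 0, "dy": 0, "dz": 0.2, "yaw": 0, "gripper": 0.5},
])

```text
clock: 25.4
tcp_pos: [0.4482, -0.0121, 0.0734]
orientation: [2.214, 2.228, 0.002]
contact_force: [0.2, 0.8, -1.8]
grip_width: 0.0555
gripper_force: 38.6
```

```bash
python3 -c "
from h import *
go(.448,-.0115,.067)"
```

```text
t 25.4 tcp [ 0.4482 -0.0121  0.0734] d cm [ 0.06 -0.02  0.64] yaw 0.4 tilt [0.001 0.   ] w 0.0555 F [ 0.2  0.8 -1.8] g 38.6
```

Request:
send_rows([
  {"dx": 0, "dy": 0, "dz": 0.1, "yaw": 0, "gripper": 0.5},
  {"dx": 0, "dy": 0, "dz": 0.2, "yaw": 0, "gripper": 0.5},
  {"dx": 0, "dy": 0, "dz": 0.3, "yaw": 0, "gripper": 0.5},
  {"dx": 0, "dy": 0, "dz": 0.35, "yaw": 0, "gripper": 0.5},
])

```text
clock: 25.9
tcp_pos: [0.4478, -0.0123, 0.0693]
orientation: [-2.215, -2.228, 0.0]
contact_force: [0.7, -0.5, -2.6]
grip_width: 0.0557
gripper_force: 38.6
```

Request:
send_rows([
  {"dx": 0, "dy": 0, "dz": 0.07, "yaw": 0, "gripper": 0.5},
  {"dx": 0, "dy": 0, "dz": 0.13, "yaw": 0, "gripper": 0.5},
  {"dx": 0, "dy": 0, "dz": 0.13, "yaw": 0, "gripper": 0.5},
])

```text
clock: 26.28
tcp_pos: [0.4479, -0.0123, 0.0685]
orientation: [-2.215, -2.228, -0.001]
contact_force: [-2.8, 0.4, 6.6]
grip_width: 0.0554
gripper_force: 39.7
```

Request:
send_rows([
  {"dx": 0, "dy": 0, "dz": -0.07, "yaw": 0, "gripper": 1},
  {"dx": 0, "dy": 0, "dz": -0.07, "yaw": 0, "gripper": 1},
  {"dx": 0, "dy": 0, "dz": -0.07, "yaw": 0, "gripper": 1},
  {"dx": 0, "dy": 0, "dz": -0.07, "yaw": 0, "gripper": 1},
  {"dx": 0, "dy": 0, "dz": -1, "yaw": 0, "gripper": 1},
])

```text
clock: 26.9
tcp_pos: [0.4473, -0.0124, 0.078]
orientation: [-2.214, -2.227, 0.002]
contact_force: [-0.4, -0.5, 0.4]
grip_width: 0.0854
gripper_force: 0.0
```

Request:
send_rows([
  {"dx": 0, "dy": 0, "dz": -3, "yaw": 0, "gripper": 1},
  {"dx": 0, "dy": 0, "dz": -7, "yaw": 0, "gripper": 1},
  {"dx": 0, "dy": 0, "dz": -11, "yaw": 0, "gripper": 1},
  {"dx": 0, "dy": 5, "dz": -13, "yaw": 0, "gripper": 1},
  {"dx": 0, "dy": 10, "dz": -13, "yaw": 0, "gripper": 1},
])

```text
clock: 27.52
tcp_pos: [0.5502, -0.0112, 0.2112]
orientation: [2.213, 2.227, 0.008]
contact_force: [-0.7, -0.1, 0.4]
grip_width: 0.0856
gripper_force: 0.0
```

Request:
send_rows([
  {"dx": 0, "dy": 4, "dz": 0, "yaw": 0, "gripper": 1},
  {"dx": 0, "dy": 6, "dz": 0, "yaw": 0, "gripper": 1},
  {"dx": 0, "dy": 6, "dz": 0, "yaw": 0, "gripper": 1},
  {"dx": 0, "dy": 6, "dz": 0, "yaw": 0, "gripper": 1},
])

```text
clock: 28.02
tcp_pos: [0.6069, -0.0116, 0.2082]
orientation: [-2.215, -2.227, 0.001]
contact_force: [0.8, -0.4, -0.1]
grip_width: 0.0852
gripper_force: 0.0
```

```bash
python3 -c "
from h import *
go(.6,0)
for n in('scene','top'):
  d=grab(n,n+'6')
  for a in[(.452,.098,.107),(.448,-.0115,.094),(.4435,-.121,.077),(.4395,-.2305,.063),(.425,-.337,.036),(.462,.213,.098)]: lid(d,*a)
d=load('scene6');cv2.imwrite('pics/s6c.png',cv2.resize(d['color'][120:310,130:430,::-1],None,fx=2.5,fy=2.5))"
```

```text
t 28.02 tcp [ 0.6069 -0.0116  0.2082] d cm [ 1.16 -0.68  0.  ] yaw 0.3 tilt [-0.001 -0.   ] w 0.0852 F [ 0.8 -0.4 -0.1] g 0.0
lid [0.4496 0.0989] 0.0689 [0.447  0.0957] 432
lid [ 0.4467 -0.0111] 0.0587 [ 0.4444 -0.0137] 344
lid [ 0.4437 -0.1199] 0.0432 [ 0.4406 -0.121 ] 216
lid [ 0.4382 -0.2308] 0.0313 [ 0.4365 -0.232 ] 147
lid [ 0.4245 -0.3369] 0.0431 [ 0.4207 -0.3373] 242
lid [0.4632 0.2123] 0.0811 [0.4612 0.212 ] 224
lid [0.4517 0.0981] 0.0662 [0.4497 0.0928] 344
lid [ 0.4488 -0.0112] 0.0559 [ 0.4483 -0.0121] 290
lid [ 0.4454 -0.1194] 0.042 [ 0.4449 -0.1193] 169
lid [ 0.4408 -0.2307] 0.0311 [ 0.4406 -0.2308] 94
lid [ 0.425  -0.3369] 0.0424 [ 0.4255 -0.3366] 141
none
```

View pics/s6c.png

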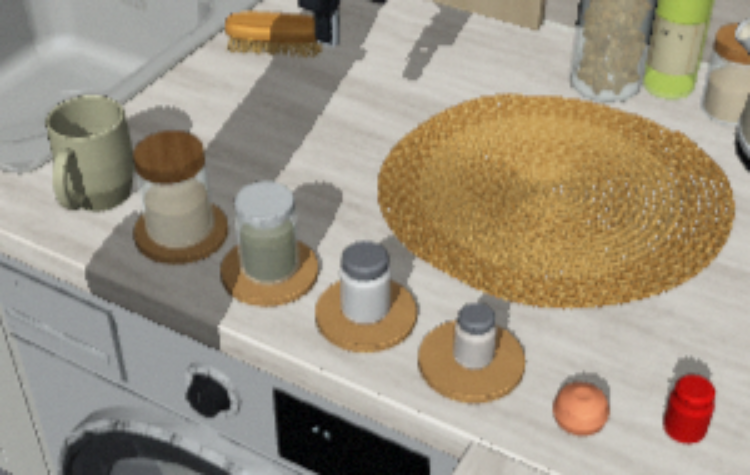

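The crop shows all four jars upright on their coasters in size order, from largest at (175,190) to smallest at (475,335). They are centred within 2 mm, and the mug and ornament have not moved.

```bash
python3 -c "
from bench import workorder
print(workorder.hand_in())"
```

```text
the job is handed in; nothing more can be done
None
```

The job is handed in: all four jars stand upright and within about 2 mm of centre on the coasters, in size order from the mug to the ornament, with the mug and ornament left in place (about 28 s used; no verdict shown).

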